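# Swap the pickle pan and the beaker on the warming plate by sliding

### The arm

A 6-joint arm with a two-finger parallel gripper is mounted at the origin on the work surface. World frame = base frame: x ahead of the robot, y to its left, z up, the work surface at z = 0. Lengths are in m, angles in degrees, forces in N, time in s.
With the tool pointing down it reaches from about 0.375 to 0.9 m from the base axis. Payload 3.1 kg.
Tool frame: the origin (TCP) lies on the centre line of the jaws, within the pads' length; the fingertips stand 8 mm ahead of it and the grasp point (between the pads) lies 11 mm behind it (bot.tip_extent is the distance from the TCP to the fingertips, in m); z points along the fingers, y is the line along which they close (so a half turn about z gives the same grasp; the last joint's range is limited). The gripper opens to 87 mm and grips with 3 to 60 N. Pads are 19 mm wide; open, the fingers measure 117 mm over their backs; the gripper's body (75 mm by 190 mm) begins 51 mm behind the grasp point.
Start: joints at [60.304, 30.224, 82.088, -0, 67.689, -10.227], TCP at [0.208, 0.589, 0.231] pointing down, gripper open.
Joint ranges: [-176.69, 176.69], [-43.24, 126.21], [12.49, 139.97], [-82, 262], [0, 151.66], [-163.58, 163.58]. Speed limits (degrees/s): [159.86, 159.86, 180, 180, 180, 180].

### API

Orientations are given as a 3x3 rotation matrix whose columns are the frame's x, y, z axes.
In Python, from rig import bot, vision, workorder gives the robot as it stands.
- The arm moves only by the shell command python3 -m handwheel 'ROWS'. ROWS is JSON, a list of rows, each an object with "delta_rot": the turn, a rotation vector about the tool's x, y, z in rad, a list of three; "xyz": the shift along the tool's x, y, z in mm, a list of three; "hand": the closure, from -1 (fully open) to 1 (shut). A call has exactly 5 rows; each row is the pose to reach, as a shift and turn from the pose commanded when the call began, along the tool's axes at that moment; what a row does not reach only later rows make up. A row lasts 1/8 s, in which the tool goes at most 62.5 mm and 10.7 degrees, less where a joint would pass 70% of its speed; a pose out of reach is approached as far as the arm can. A call with a gripper value outside its range is refused whole. The fingers move at their own pace and stop on an object; the grip force is fixed at half the most. Time passes only in rows, so rows that repeat a pose let the fingers close, or fill a call up. It gives the time, the measured TCP pose, the force, the opening and the grip force at its end, in the units of the state.
- bot.read_state(): the state, without advancing time (a new reading comes with each control period).
- vision.capture(name): name is "scene" or "top" or "wrist"; returns the picture (400x640x3 uint8, red, green, blue); there is no depth.
- vision.camera_model(name): a dict with "camera_matrix" (3x3 intrinsics, pixels), "dist_coeffs" ([k1, k2, p1, p2, k3] as OpenCV has them; the pictures are not rectified), "camera_from_world" (4x4, takes a point from world to camera coordinates). Camera axes: x right, y up, looking along -z (the intrinsics and any distortion apply to the point x, -y, -z); pixel columns grow to the right and rows downward; lengths in m; the calibration is good to about 2 mm. A picture is of the moment at which its call begins: read the wrist's pose just before it. camera_model takes no time and is no camera call; for the wrist camera it gives the pose at the moment of the call.
- workorder.hand_in(): hands the job in; it is judged then, once.
The state is a dict: "time_s": time; "joint_positions": joint angles; "qvel": joint speeds; "tau": joint torques, N m; "position": TCP position; "tcp_rot": TCP orientation; "force": force on the tool from outside, world axes, zero at the start; "moment": the same for the moment, N m; "opening": opening from 0.0 (shut) to 1.0 (fully open); "grasp_force": force on a finger pad.
Only numpy, scipy, OpenCV 4.12 (cv2) and the standard library are available. Lean on these libraries where they do the work, as an engineer would, in place of code of your own. Each camera call takes 0.05 s, during which the arm holds its last target. There are 200 camera calls.

### The job

On the jeweller's warming plate the saucepan and the beaker are standing on each other's rings. Slide the saucepan onto the wide ring and the beaker onto the small ring, each upright and centred on its ring, keeping both of them flat on the plate all the way: no lifting, no tipping, not over the edge. Leave everything else on the bench where it is.

Things in the scene. Friction and masses are not known exactly. Their poses are not given: they have to be found in the camera images.
- pan: small open steel saucepan, round, outer diameter 104 mm, inner 96 mm, 50 mm high, wall and floor 4 mm; a round bar handle 12 mm thick points along its own -x, from the wall to 118 mm from the pan's centre, its centreline 40 mm above the pan's underside at the wall and 45 mm at the tip. About 0.35 kg. Origin: centre of the underside, z up. It starts standing over the small ring
- beaker: short straight open steel beaker without handle, outer diameter 78 mm, inner 70 mm, 43 mm high, wall and floor 4 mm, about 0.25 kg. Origin: centre of the underside, z up. It starts standing in the wide ring
- ring_wide: the widest of three thin pale ring marks inlaid flush in the plate (diameter 124 mm, line 4 mm wide, with four short ticks outward to 70 mm from the centre). Origin: its centre, at the level of the plate's surface. Goal of the pan
- ring_small: the smallest ring mark (diameter 90 mm, line 4 mm, four ticks outward to 70 mm from the centre, which show beyond the pan when it stands on it). Origin: its centre, at the plate's surface. Goal of the beaker
- ring_mid: the middle-sized, spare ring mark (diameter 106 mm, line 4 mm, same ticks). Origin: its centre, at the plate's surface
- plate: flat glass-smooth black warming plate, fixed, on which the steel vessels slide easily; flat top 360 mm along its x by 560 mm along its y, 12 mm above the bench. Origin: centre of the underside. Beyond its +x edge runs a steel strip 35 mm wide and 22 mm high with three knobs up to 36 mm high
- block: loose grey charcoal block on the plate, 45 (x) x 60 (y) x 26 mm high, origin at the centre of its underside; to be left alone
- jar: closed white jar with a steel lid standing on the plate, diameter 42 mm, 50 mm high, origin at the centre of its underside; to be left alone
- weight: brass weight, upright cylinder, diameter 40 mm, 30 mm high, standing on the plate; leave alone. Origin: centre of the underside
- bottle: white bottle with red cap, diameter 56 mm, 110 mm high, on the bench left of the plate; leave alone. Origin: centre of the underside
- bench_block: square steel block 65 x 65 x 20 mm on the bench right of the plate; leave alone. Origin: centre of the underside
- hammer: hammer lying on the bench left of the plate, 220 mm long along its own x, handle to its -x; leave alone. Origin: middle of its length, underneath
- dish: white bowl, diameter 70 mm, 28 mm high, on the bench right of the plate; leave alone. Origin: centre of the underside
Not all that is in view belongs to the job. Leave any green or red look-alike of the pan alone.

How it is judged:
By the outcome, as a careful person would: the job done as asked, in the order asked, and still so for the second after the job is handed in, with the robot touching nothing.
It also fails if it takes over 72 s, if anything falls off the work surface, if the arm or the gripper's body presses on something with over 40 N, if the wrist force passes 120 N, or if a joint passes its speed limit or range.

## Working session

There is one attempt and no reset: what is moved stays moved. The work goes in short steps, Python scripts to look and compute and a shell command to move; the robot and the scene stay as the last step left them, time stands still between calls to the robot, and variables do not carry over. Pictures are saved under pics/ and viewed, at most 12 in all, crops included, and the job is handed in when it is done.

```bash
mkdir -p pics; python3 - <<'E'
from rig import bot,vision
import cv2,numpy as np
for n in("top","scene"):
    im=vision.capture(n);cv2.imwrite(f"pics/{n}0.png",im[:,:,::-1]);m=vision.camera_model(n)
    print(n,np.round(m["camera_matrix"],1).tolist(),m["dist_coeffs"]);print(np.round(m["camera_from_world"],3))
s=bot.read_state();print(s["time_s"],s["position"],np.round(s["tcp_rot"],3),s["force"])
E
```

```text
top [[491.2, 0.0, 318.5], [0.0, 491.2, 198.3], [0.0, 0.0, 1.0]] [-0.09209241  0.          0.          0.          0.        ]
[[ 0.026 -1.    -0.002  0.04 ]
 [ 0.991  0.025  0.131 -0.474]
 [-0.131 -0.005  0.991 -1.298]
 [ 0.     0.     0.     1.   ]]
scene [[462.7, 0.0, 320.3], [0.0, 462.7, 202.6], [0.0, 0.0, 1.0]] [-0.05539388  0.          0.          0.          0.        ]
[[ 0.761  0.649 -0.015 -0.401]
 [-0.556  0.663  0.502  0.209]
 [ 0.336 -0.374  0.865 -1.718]
 [ 0.     0.     0.     1.   ]]
0.1 [0.20797413 0.58871551 0.22965613] [[-0.943  0.333 -0.001]
 [ 0.333  0.943 -0.002]
 [ 0.    -0.002 -1.   ]] [ 0.42442732 -0.72605516 -0.47069077]
```

View pics/top0.png

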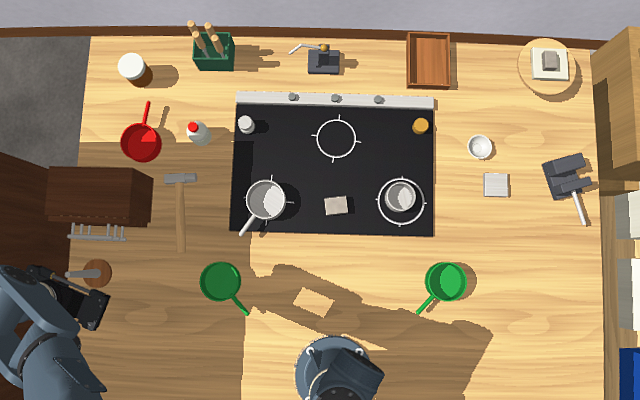

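View pics/scene0.png

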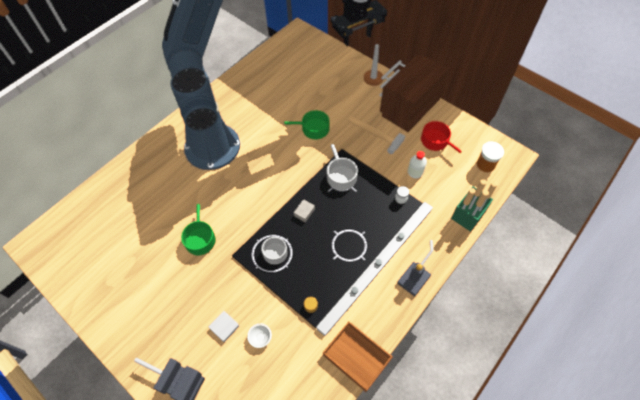

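The top view shows the pan at about (266,200) with its handle toward (240,235), and the beaker at (401,197) in the wide ring. The block is at (336,205) between them, the mid ring is free at (336,138), the jar is at (245,124) and the weight at (420,125). The scene view agrees.

```bash
cat > h.py <<'E'
from rig import bot,vision
import cv2,numpy as np
def ray(m,px,z):
    """pixels (N,2) -> world points on plane z"""
    u=cv2.undistortPoints(np.asarray(px,float).reshape(-1,1,2),m["camera_matrix"],np.array(m["dist_coeffs"])).reshape(-1,2)
    T=np.array(m["camera_from_world"]);R=T[:3,:3];c=-R.T@T[:3,3]
    d=np.c_[u[:,0],-u[:,1],-np.ones(len(u))]@R
    return c+d*((z-c[2])/d[:,2])[:,None]
def proj(m,P):
    T=np.array(m["camera_from_world"]);q=np.asarray(P,float).reshape(-1,3)@T[:3,:3].T+T[:3,3]
    return cv2.projectPoints(q*[1,-1,-1],np.zeros(3),np.zeros(3),m["camera_matrix"],np.array(m["dist_coeffs"]))[0].reshape(-1,2)
def circ(P):
    A=np.c_[2*P[:,:2],np.ones(len(P))];s=np.linalg.lstsq(A,(P[:,:2]**2).sum(1),rcond=None)[0]
    r=np.sqrt(s[2]+s[0]**2+s[1]**2);return s[0],s[1],r,np.std(np.hypot(*(P[:,:2]-s[:2]).T)-r)
def snap(n,f):
    m=vision.camera_model(n);im=vision.capture(n)
    cv2.imwrite("pics/"+f,im[:,:,::-1]);return im,m
E
python3 - <<'E'
from h import *
m=vision.camera_model("top")
for n,p,z in [("pan",(266,200),.062),("tip",(241,234),.057),("beaker",(401,197),.055),("wide",(401,202),.012),("mid",(336,138),.012),("block",(336,205),.038),("jar",(246,124),.06),("weight",(420,125),.042),("c1",(230,230),.012),("c2",(434,236),.012),("c3",(236,104),.012),("c4",(433,108),.012),("bottle",(193,128),.11)]:print(n,ray(m,[p],z)[0].round(3))
m=vision.camera_model("wrist");T=np.linalg.inv(m["camera_from_world"]);print(T.round(3),m["camera_matrix"])
s=bot.read_state();print((s["tcp_rot"].T@(T[:3,3]-s["position"])) if hasattr(s["tcp_rot"],"T") else 0)
E
```

```text
pan [0.46  0.191 0.062]
tip [0.369 0.254 0.057]
beaker [ 0.478 -0.168  0.055]
wide [ 0.47  -0.175  0.012]
mid [0.646 0.008 0.012]
block [0.454 0.005 0.038]
jar [0.667 0.254 0.06 ]
weight [ 0.682 -0.222  0.042]
c1 [0.381 0.292 0.012]
c2 [ 0.379 -0.266  0.012]
c3 [0.738 0.293 0.012]
c4 [ 0.741 -0.266  0.012]
bottle [0.639 0.385 0.11 ]
[[ 0.332 -0.911 -0.244  0.142]
 [ 0.943  0.32   0.087  0.612]
 [-0.002 -0.259  0.966  0.382]
 [ 0.     0.     0.     1.   ]] [[304.57612798   0.         320.103083  ]
 [  0.         304.57612798 202.00071962]
 [  0.           0.           1.        ]]
[ 7.01857886e-02  9.37006249e-05 -1.52651997e-01]
```

```bash
python3 -m handwheel '[{"xyz":[-40,-42,0],"delta_rot":[0,0,-0.068],"hand":-1},{"xyz":[-80,-84,0],"delta_rot":[0,0,-0.136],"hand":-1},{"xyz":[-120,-126,0],"delta_rot":[0,0,-0.204],"hand":-1},{"xyz":[-160,-168,0],"delta_rot":[0,0,-0.272],"hand":-1},{"xyz":[-200,-211,0],"delta_rot":[0,0,-0.339],"hand":-1}]'
python3 -c "
from h import *
s=bot.read_state();print(s['position'],s['tcp_rot'],s['joint_positions'])"
```

```text
time_s: 0.72
position: [0.3269, 0.322, 0.2304]
tcp_rot: [[-1.0, -0.002, 0.0], [-0.002, 1.0, -0.0], [-0.0, -0.0, -1.0]]
force: [0.7, 0.8, 0.1]
opening: 0.996
grasp_force: 0.0
[0.32693116 0.32196926 0.23041985] [[-9.99998000e-01 -1.99496260e-03  1.39342009e-04]
 [-1.99498000e-03  9.99998002e-01 -1.24837182e-04]
 [-1.39092685e-04 -1.25114917e-04 -9.99999982e-01]] [ 3.05696360e+01  1.74871529e+01  1.05109224e+02 -1.21298981e-02
  5.74003875e+01 -5.95381327e+01]
```

```bash
python3 -m handwheel '[{"xyz":[-25,-58,0],"delta_rot":[0,0,0],"hand":-0.3},{"xyz":[-50,-114,0],"delta_rot":[0,0,0],"hand":-0.3},{"xyz":[-75,-170,0],"delta_rot":[0,0,0],"hand":-0.3},{"xyz":[-95,-225,0],"delta_rot":[0,0,0],"hand":-0.3},{"xyz":[-115,-275,0],"delta_rot":[0,0,0],"hand":-0.3}]'
python3 - <<'E'
from h import *
vision.capture("wrist")
im,m=snap("wrist","w1.png")
print(bot.read_state()["position"])
E
```

```text
time_s: 1.35
position: [0.4416, 0.0465, 0.2304]
tcp_rot: [[-1.0, 0.002, -0.0], [0.002, 1.0, 0.0], [0.0, 0.0, -1.0]]
force: [0.2, -0.0, -0.1]
opening: 0.662
grasp_force: 0.0
[0.44427785 0.04395082 0.23070921]
```

View pics/w1.png

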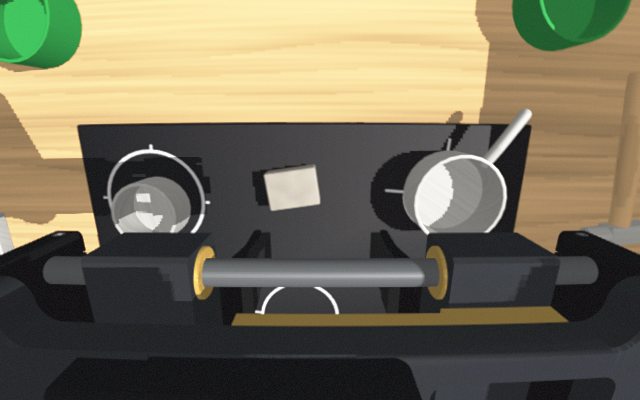

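The wrist view is upside down with -x at the top, and the gripper hides the lower half. It shows the beaker at (147,212), the wide ring around (157,197), the pan at (457,197) with its handle going to (528,115), and the block at (292,187).

```bash
cat >> h.py <<'E'
def fit(im,m,c0,R,z,w=.008,n=12,edges=True,thr=150):
    """iterated circle fit of edge (or bright) pixels cast on plane z, near the circle c0,R"""
    g=cv2.cvtColor(im,cv2.COLOR_RGB2GRAY)
    M=cv2.Canny(g,60,150) if edges else (g>thr)
    v,u=np.nonzero(M);P=ray(m,np.c_[u,v],z);c=np.array(c0,float);ww=w
    for i in range(n):
        k=abs(np.hypot(*(P[:,:2]-c).T)-R)<ww
        if k.sum()<8:return None
        Q=P[k,:2];
        for _ in range(5):
            d=Q-c;r=np.hypot(*d.T);c=c+np.linalg.lstsq(d/r[:,None],r-R,rcond=None)[0]
        ww=max(.003,ww*.8)
    a=np.degrees(np.arctan2(*(Q-c).T[::-1]));cov=len(set((a//20).astype(int)))
    return c.round(4).tolist(),"rms",np.std(r-R).round(4),"mean",(r-R).mean().round(4),"n",k.sum(),"cov/18",cov
E
cat > meas.py <<'E'
from h import *
import sys
I={"top":(cv2.imread("pics/top0.png")[:,:,::-1].copy(),vision.camera_model("top")),"wrist":(cv2.imread("pics/w1.png")[:,:,::-1].copy(),vision.camera_model("wrist")),"scene":(cv2.imread("pics/scene0.png")[:,:,::-1].copy(),vision.camera_model("scene"))}
for n,(im,m) in I.items():
    print(n)
    print(" pan",fit(im,m,(.46,.191),.052,.062)); print(" pan in",fit(im,m,(.46,.191),.048,.062))
    print(" bk",fit(im,m,(.478,-.168),.039,.055)); print(" bk in",fit(im,m,(.478,-.168),.035,.055))
    print(" wide",fit(im,m,(.47,-.175),.060,.012,edges=False)); print(" mid",fit(im,m,(.646,.008),.051,.012,edges=False))
E
python3 meas.py
```

```text
top
 pan ([0.4632, 0.1944], 'rms', np.float64(0.0011), 'mean', np.float64(0.0004), 'n', np.int64(134), 'cov/18', 18)
 pan in ([0.4635, 0.1898], 'rms', np.float64(0.0014), 'mean', np.float64(0.0004), 'n', np.int64(101), 'cov/18', 18)
 bk ([0.4813, -0.1665], 'rms', np.float64(0.0011), 'mean', np.float64(0.0006), 'n', np.int64(83), 'cov/18', 16)
 bk in ([0.48, -0.1701], 'rms', np.float64(0.0015), 'mean', np.float64(0.0008), 'n', np.int64(76), 'cov/18', 18)
 wide ([0.4729, -0.172], 'rms', np.float64(0.0013), 'mean', np.float64(0.0009), 'n', np.int64(151), 'cov/18', 15)
 mid ([0.6462, 0.009], 'rms', np.float64(0.0009), 'mean', np.float64(0.0014), 'n', np.int64(122), 'cov/18', 18)
wrist
 pan ([0.463, 0.1973], 'rms', np.float64(0.0017), 'mean', np.float64(-0.0003), 'n', np.int64(366), 'cov/18', 16)
 pan in ([0.4589, 0.1965], 'rms', np.float64(0.0015), 'mean', np.float64(0.0007), 'n', np.int64(303), 'cov/18', 16)
 bk ([0.4769, -0.1595], 'rms', np.float64(0.0011), 'mean', np.float64(-0.0001), 'n', np.int64(116), 'cov/18', 10)
 bk in ([0.4769, -0.1618], 'rms', np.float64(0.0019), 'mean', np.fl
[... 261 characters left out ...]
 'cov/18', 8)
scene
 pan ([0.4618, 0.1941], 'rms', np.float64(0.0013), 'mean', np.float64(0.0011), 'n', np.int64(83), 'cov/18', 18)
 pan in ([0.4573, 0.1883], 'rms', np.float64(0.0015), 'mean', np.float64(0.0003), 'n', np.int64(66), 'cov/18', 17)
 bk ([0.4795, -0.1689], 'rms', np.float64(0.0014), 'mean', np.float64(0.0002), 'n', np.int64(57), 'cov/18', 16)
 bk in ([0.4796, -0.1719], 'rms', np.float64(0.0017), 'mean', np.float64(0.0007), 'n', np.int64(62), 'cov/18', 18)
 wide ([0.4707, -0.175], 'rms', np.float64(0.0015), 'mean', np.float64(0.0006), 'n', np.int64(125), 'cov/18', 15)
 mid ([0.6424, 0.0077], 'rms', np.float64(0.0014), 'mean', np.float64(0.0007), 'n', np.int64(131), 'cov/18', 18)
```

```bash
python3 -m handwheel '[{"xyz":[-7,-50,20],"delta_rot":[0,0,0],"hand":0.3},{"xyz":[-15,-100,40],"delta_rot":[0,0,0],"hand":0.3},{"xyz":[-22,-150,60],"delta_rot":[0,0,0],"hand":0.3},{"xyz":[-30,-205,85],"delta_rot":[0,0,0],"hand":0.3},{"xyz":[-37,-249,110],"delta_rot":[0,0,0],"hand":0.3}]'
python3 - <<'E'
from h import *
for _ in range(3):vision.capture("top")
im,m=snap("top","t1.png")
print(bot.read_state()["position"],bot.read_state()["opening"],bot.read_state()["time_s"])
cv2.imwrite("pics/t1c.png",cv2.resize(im[150:250,340:460,::-1],None,fx=5,fy=5,interpolation=cv2.INTER_CUBIC))
E
```

```text
time_s: 2.08
position: [0.4784, -0.2018, 0.1197]
tcp_rot: [[-1.0, 0.001, 0.0], [0.001, 1.0, 0.0], [-0.0, 0.0, -1.0]]
force: [0.7, -0.0, 0.0]
opening: 0.351
grasp_force: 0.0
[ 0.47735397 -0.19988779  0.11967829] 0.3502085790026599 2.275
```

View pics/t1c.png

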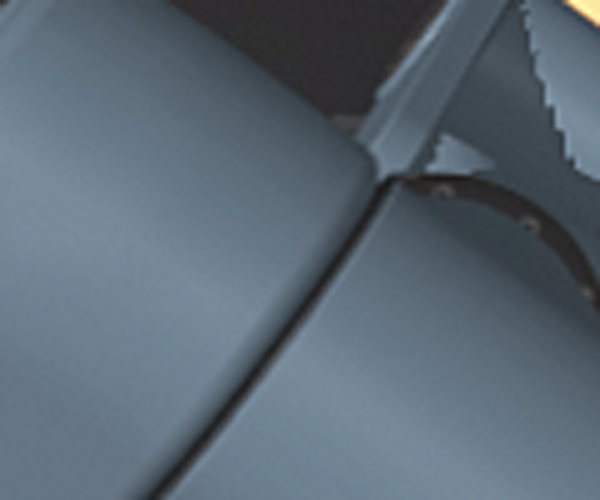

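The arm blocks the overhead view of the beaker at this pose, so I'll go on with the numbers already measured.

```bash
python3 -m handwheel '[{"xyz":[-3,-5,0],"delta_rot":[0,0,0],"hand":0.3},{"xyz":[-3,-5,20],"delta_rot":[0,0,0],"hand":0.3},{"xyz":[-3,-5,45],"delta_rot":[0,0,0],"hand":0.3},{"xyz":[-3,-5,70],"delta_rot":[0,0,0],"hand":0.3},{"xyz":[-3,-5,84],"delta_rot":[0,0,0],"hand":0.3}]'
python3 - <<'E'
from h import *
for _ in range(3):vision.capture("wrist")
im,m=snap("wrist","w2.png")
s=bot.read_state();print(s["position"],s["force"],s["time_s"])
E
```

```text
time_s: 2.9
position: [0.4812, -0.2042, 0.0364]
tcp_rot: [[-1.0, -0.001, -0.0], [-0.001, 1.0, 0.0], [0.0, 0.0, -1.0]]
force: [-0.1, -0.2, 0.3]
opening: 0.351
grasp_force: 0.0
[ 0.48152764 -0.20523471  0.03711557] [-0.52124885  0.06168111  0.91423308] 3.1
```

View pics/w2.png

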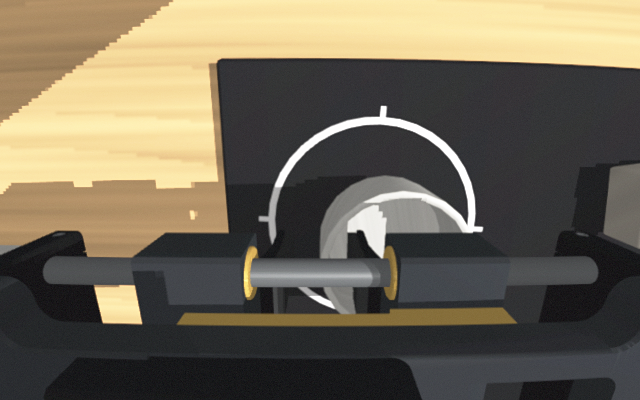

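The wrist view shows one finger inside the beaker near (365,260), with the wall at about (325,250) and the other finger outside at about (275,255). The fingers straddle the wall, so I close them.

```bash
python3 -m handwheel '[{"xyz":[0,0,0],"delta_rot":[0,0,0],"hand":0.6},{"xyz":[0,0,0],"delta_rot":[0,0,0],"hand":0.9},{"xyz":[0,0,0],"delta_rot":[0,0,0],"hand":1},{"xyz":[0,0,0],"delta_rot":[0,0,0],"hand":1},{"xyz":[0,0,0],"delta_rot":[0,0,0],"hand":1}]'
```

```text
time_s: 3.72
position: [0.481, -0.2054, 0.0369]
tcp_rot: [[-1.0, 0.001, -0.0], [0.001, 1.0, 0.0], [0.0, 0.0, -1.0]]
force: [-0.9, 0.6, 4.9]
opening: 0.058
grasp_force: 28.6
```

```bash
python3 -m handwheel '[{"xyz":[-8,8,0],"delta_rot":[0,0,0],"hand":1},{"xyz":[-25,23,0],"delta_rot":[0,0,0],"hand":1},{"xyz":[-47,43,0],"delta_rot":[0,0,0],"hand":1},{"xyz":[-70,64,0],"delta_rot":[0,0,0],"hand":1},{"xyz":[-93,85,0],"delta_rot":[0,0,0],"hand":1}]'
python3 -m handwheel '[{"xyz":[-25,22,0],"delta_rot":[0,0,0],"hand":1},{"xyz":[-50,45,0],"delta_rot":[0,0,0],"hand":1},{"xyz":[-75,68,0],"delta_rot":[0,0,0],"hand":1},{"xyz":[-98,89,0],"delta_rot":[0,0,0],"hand":1},{"xyz":[-110,100,0],"delta_rot":[0,0,0],"hand":1}]'
```

```text
time_s: 4.35
position: [0.5753, -0.1201, 0.0369]
tcp_rot: [[-1.0, 0.0, 0.001], [0.0, 1.0, -0.001], [-0.001, -0.001, -1.0]]
force: [-0.6, -1.3, 4.3]
opening: 0.063
grasp_force: 28.6
time_s: 4.97
position: [0.6855, -0.0195, 0.0369]
tcp_rot: [[-1.0, -0.001, 0.001], [-0.001, 1.0, -0.001], [-0.001, -0.001, -1.0]]
force: [-2.1, -1.9, 4.7]
opening: 0.057
grasp_force: 28.6
```

Release (opening to about 30 mm), then go straight up.

```bash
python3 -m handwheel '[{"xyz":[0,0,0],"delta_rot":[0,0,0],"hand":1},{"xyz":[0,0,0],"delta_rot":[0,0,0],"hand":0.3},{"xyz":[0,0,0],"delta_rot":[0,0,0],"hand":0.3},{"xyz":[0,0,0],"delta_rot":[0,0,0],"hand":0.3},{"xyz":[0,0,-15],"delta_rot":[0,0,0],"hand":0.3}]'
python3 -m handwheel '[{"xyz":[0,0,-30],"delta_rot":[0,0,0],"hand":0.3},{"xyz":[0,0,-65],"delta_rot":[0,0,0],"hand":0.3},{"xyz":[15,10,-90],"delta_rot":[0,0,0],"hand":0.3},{"xyz":[50,50,-90],"delta_rot":[0,0,0],"hand":0.3},{"xyz":[90,90,-90],"delta_rot":[0,0,0],"hand":0.3}]'
python3 - <<'E'
from h import *
for _ in range(3):vision.capture("wrist")
im,m=snap("top","t2.png");im,m=snap("scene","s2.png")
s=bot.read_state();print(s["position"],s["time_s"])
E
```

```text
time_s: 5.6
position: [0.6825, -0.0209, 0.0504]
tcp_rot: [[-1.0, 0.001, -0.004], [0.001, 1.0, 0.001], [0.004, 0.001, -1.0]]
force: [0.2, -0.1, 0.2]
opening: 0.334
grasp_force: 0.0
time_s: 6.22
position: [0.5944, 0.0697, 0.1433]
tcp_rot: [[-1.0, 0.002, 0.003], [0.002, 1.0, -0.0], [-0.003, -0.0, -1.0]]
force: [-0.0, 1.2, 0.2]
opening: 0.349
grasp_force: 0.0
[0.595426   0.06929865 0.14276029] 6.475
```

View pics/t2.png

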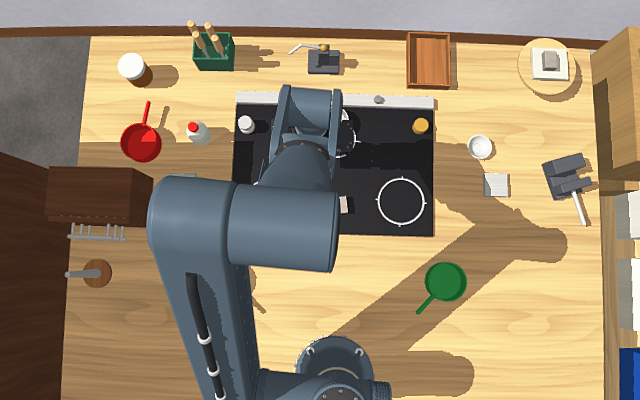

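The wide ring is now fully visible at (401,202) and nothing else has moved. The arm covers the beaker and the pan.

```bash
python3 - <<'E'
from h import *
for n,f in(("top","t2.png"),("scene","s2.png")):
    im=cv2.imread("pics/"+f)[:,:,::-1].copy();m=vision.camera_model(n)
    for R in(.060,.062):print(n,R,fit(im,m,(.472,-.173),R,.012,edges=False,thr=120))
E
python3 -m handwheel '[{"xyz":[40,25,0],"delta_rot":[0,0,0],"hand":0.3},{"xyz":[90,50,0],"delta_rot":[0,0,0],"hand":0.3},{"xyz":[133,73,0],"delta_rot":[0,0,0],"hand":0.3},{"xyz":[133,73,0],"delta_rot":[0,0,0],"hand":0.3},{"xyz":[133,73,15],"delta_rot":[0,0,0],"hand":0.3}]'
python3 -m handwheel '[{"xyz":[0,0,15],"delta_rot":[0,0,0],"hand":0.3},{"xyz":[0,0,40],"delta_rot":[0,0,0],"hand":0.3},{"xyz":[0,0,70],"delta_rot":[0,0,0],"hand":0.3},{"xyz":[0,0,88],"delta_rot":[0,0,0],"hand":0.3},{"xyz":[0,0,88],"delta_rot":[0,0,0],"hand":0.3}]'
```

```text
top 0.06 ([0.4736, -0.1738], 'rms', np.float64(0.0012), 'mean', np.float64(0.001), 'n', np.int64(201), 'cov/18', 18)
top 0.062 ([0.4735, -0.1738], 'rms', np.float64(0.0017), 'mean', np.float64(0.0001), 'n', np.int64(299), 'cov/18', 18)
scene 0.06 ([0.4707, -0.1742], 'rms', np.float64(0.0015), 'mean', np.float64(0.0004), 'n', np.int64(177), 'cov/18', 18)
scene 0.062 ([0.4696, -0.1739], 'rms', np.float64(0.0018), 'mean', np.float64(-0.0), 'n', np.int64(215), 'cov/18', 18)
time_s: 7.1
position: [0.4651, 0.1421, 0.1278]
tcp_rot: [[-1.0, 0.001, 0.007], [0.001, 1.0, 0.0], [-0.007, 0.0, -1.0]]
force: [0.9, -0.1, -0.2]
opening: 0.352
grasp_force: 0.0
time_s: 7.72
position: [0.4634, 0.1415, 0.0374]
tcp_rot: [[-1.0, 0.003, 0.0], [0.003, 1.0, -0.0], [-0.0, -0.0, -1.0]]
force: [1.4, -0.3, -0.7]
opening: 0.35
grasp_force: 0.0
```

```bash
python3 -m handwheel '[{"xyz":[0,0,0],"delta_rot":[0,0,0],"hand":0.6},{"xyz":[0,0,0],"delta_rot":[0,0,0],"hand":0.9},{"xyz":[0,0,0],"delta_rot":[0,0,0],"hand":1},{"xyz":[0,0,0],"delta_rot":[0,0,0],"hand":1},{"xyz":[0,0,0],"delta_rot":[0,0,0],"hand":1}]'
python3 - <<'E'
from h import *
im,m=snap("wrist","w3.png");s=bot.read_state();print(s["position"],s["force"])
print(fit(im,m,(.463,.192),.052,.062),fit(im,m,(.463,.192),.048,.062))
im,m=snap("scene","s3.png")
p=proj(m,[[.688,.02,.03]])[0];print(p)
print("bk",fit(im,m,(.685,.017),.039,.055))
a=cv2.resize(im[110:310,240:460,::-1],None,fx=2,fy=2);b=im[:,:,::-1]*0
w=cv2.resize(cv2.imread("pics/w3.png"),(400,250));c=np.zeros((400,840,3),np.uint8);c[:,:440]=a;c[:250,440:]=w
cv2.imwrite("pics/c3.png",c[:,:800] if 0 else cv2.resize(c,(800,381)))
E
```

```text
time_s: 8.35
position: [0.4619, 0.1427, 0.0392]
tcp_rot: [[-1.0, 0.0, 0.002], [0.0, 1.0, 0.0], [-0.002, 0.0, -1.0]]
force: [0.5, -0.5, 6.0]
opening: 0.046
grasp_force: 30.0
[0.4619106  0.14265426 0.03917177] [0.07539881 0.87188627 5.76801812]
([0.4613, 0.1895], 'rms', np.float64(0.0016), 'mean', np.float64(-0.0002), 'n', np.int64(793), 'cov/18', 17) ([0.4571, 0.191], 'rms', np.float64(0.0017), 'mean', np.float64(0.0002), 'n', np.int64(799), 'cov/18', 14)
[362.80456571 248.11682678]
bk ([0.6846, 0.0151], 'rms', np.float64(0.0011), 'mean', np.float64(0.0009), 'n', np.int64(72), 'cov/18', 18)
```

View pics/c3.png

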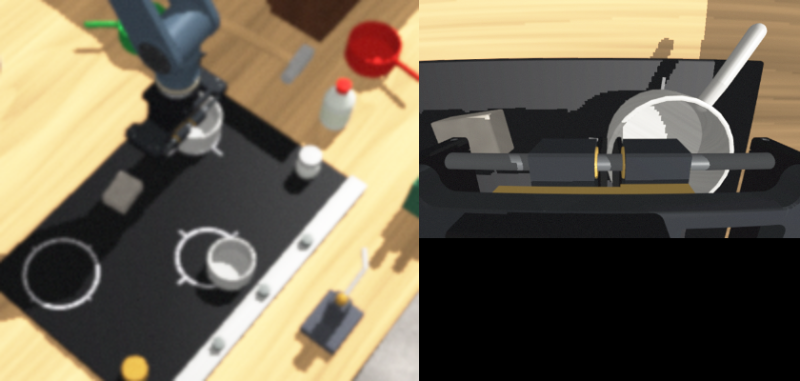

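The beaker is parked on the far side of the mid ring at about (.685,.016), clear of the pan's route. The pan wall is gripped between the fingers. I slide the pan out, past the block, and in toward the wide ring.

```bash
python3 -m handwheel '[{"xyz":[-10,-5,0],"delta_rot":[0,0,0],"hand":1},{"xyz":[-32,-15,0],"delta_rot":[0,0,0],"hand":1},{"xyz":[-60,-28,0],"delta_rot":[0,0,0],"hand":1},{"xyz":[-90,-41,0],"delta_rot":[0,0,0],"hand":1},{"xyz":[-116,-54,0],"delta_rot":[0,0,0],"hand":1}]'
python3 -m handwheel '[{"xyz":[0,-20,0],"delta_rot":[0,0,0],"hand":1},{"xyz":[0,-45,0],"delta_rot":[0,0,0],"hand":1},{"xyz":[0,-75,0],"delta_rot":[0,0,0],"hand":1},{"xyz":[0,-105,0],"delta_rot":[0,0,0],"hand":1},{"xyz":[0,-135,0],"delta_rot":[0,0,0],"hand":1}]'
python3 -m handwheel '[{"xyz":[0,-30,0],"delta_rot":[0,0,0],"hand":1},{"xyz":[0,-60,0],"delta_rot":[0,0,0],"hand":1},{"xyz":[0,-90,0],"delta_rot":[0,0,0],"hand":1},{"xyz":[0,-115,0],"delta_rot":[0,0,0],"hand":1},{"xyz":[0,-130,0],"delta_rot":[0,0,0],"hand":1}]'
```

```text
time_s: 9.07
position: [0.5778, 0.0884, 0.0392]
tcp_rot: [[-1.0, 0.001, -0.001], [0.001, 1.0, 0.0], [0.001, 0.0, -1.0]]
force: [-1.8, -0.2, 5.8]
opening: 0.044
grasp_force: 30.0
time_s: 9.7
position: [0.5758, -0.047, 0.0392]
tcp_rot: [[-1.0, 0.001, -0.001], [0.001, 1.0, 0.001], [0.001, 0.001, -1.0]]
force: [0.7, 3.0, 6.4]
opening: 0.041
grasp_force: 30.0
time_s: 10.32
position: [0.5756, -0.1772, 0.0392]
tcp_rot: [[-1.0, 0.002, -0.001], [0.002, 1.0, 0.001], [0.001, 0.001, -1.0]]
force: [-0.1, 3.3, 7.1]
opening: 0.041
grasp_force: 30.0
```

```bash
python3 -m handwheel '[{"xyz":[12,-6,0],"delta_rot":[0,0,0],"hand":1},{"xyz":[36,-16,0],"delta_rot":[0,0,0],"hand":1},{"xyz":[66,-30,0],"delta_rot":[0,0,0],"hand":1},{"xyz":[92,-42,0],"delta_rot":[0,0,0],"hand":1},{"xyz":[104,-47,0],"delta_rot":[0,0,0],"hand":1}]'
python3 - <<'E'
from h import *
for _ in range(3):vision.capture("top")
W=snap("wrist","w4.png");S=snap("scene","s4.png");T=snap("top","t4.png");s=bot.read_state();print(s["position"],s["force"],s["time_s"])
for n,(im,m) in zip("WST",(W,S,T)):
    print(n,"pan",fit(im,m,(.472,-.174),.052,.062),"\n  ring",fit(im,m,(.472,-.174),.061,.012,w=.005,edges=False,thr=130))
w=W[0][:,:,::-1];t=cv2.resize(T[0][140:260,330:460,::-1],(390,360))
c=np.zeros((400,790,3),np.uint8);c[:360,400:]=t;c[:250,:400]=cv2.resize(w,(400,250));cv2.imwrite("pics/c4.png",c)
E
```

```text
time_s: 10.95
position: [0.4708, -0.2232, 0.0392]
tcp_rot: [[-1.0, 0.002, -0.0], [0.002, 1.0, 0.001], [0.0, 0.001, -1.0]]
force: [2.2, 0.9, 6.0]
opening: 0.047
grasp_force: 30.0
[ 0.47062731 -0.22290242  0.03916436] [-1.4633166  -1.14600774  8.16329494] 11.25
W pan ([0.4694, -0.1765], 'rms', np.float64(0.0017), 'mean', np.float64(-0.0001), 'n', np.int64(767), 'cov/18', 17) 
  ring ([0.4714, -0.1735], 'rms', np.float64(0.0014), 'mean', np.float64(0.0001), 'n', np.int64(2135), 'cov/18', 12)
S pan ([0.4696, -0.1683], 'rms', np.float64(0.0015), 'mean', np.float64(-0.0001), 'n', np.int64(62), 'cov/18', 15) 
  ring ([0.4719, -0.1739], 'rms', np.float64(0.0017), 'mean', np.float64(0.0), 'n', np.int64(77), 'cov/18', 8)
T pan ([0.4687, -0.1727], 'rms', np.float64(0.0013), 'mean', np.float64(0.0), 'n', np.int64(26), 'cov/18', 5) 
  ring ([0.4715, -0.1726], 'rms', np.float64(0.0014), 'mean', np.float64(0.0), 'n', np.int64(28), 'cov/18', 3)
```

View pics/c4.png

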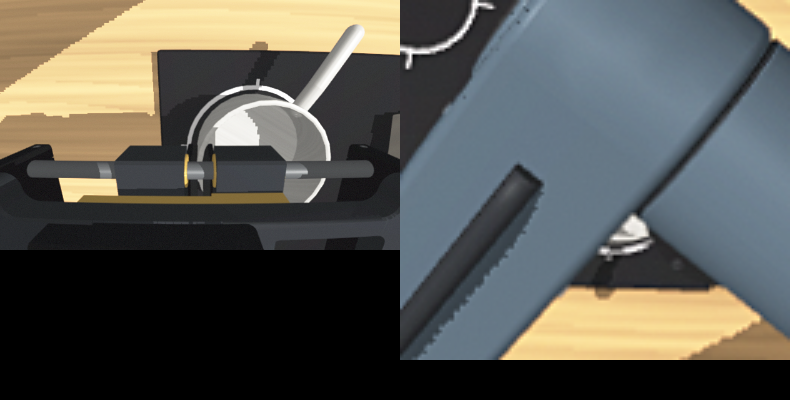

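The pan stands inside the wide ring, and its x appears about 2 mm short. I nudge it +2 mm, release, go up and move aside so the top camera can check it.

```bash
python3 -m handwheel '[{"xyz":[-2,0,0],"delta_rot":[0,0,0],"hand":1},{"xyz":[-2,0,0],"delta_rot":[0,0,0],"hand":1},{"xyz":[-2,0,0],"delta_rot":[0,0,0],"hand":0.3},{"xyz":[-2,0,0],"delta_rot":[0,0,0],"hand":0.3},{"xyz":[-2,0,0],"delta_rot":[0,0,0],"hand":0.3}]'
python3 -m handwheel '[{"xyz":[0,0,-20],"delta_rot":[0,0,0],"hand":0.3},{"xyz":[0,0,-60],"delta_rot":[0,0,0],"hand":0.3},{"xyz":[0,0,-100],"delta_rot":[0,0,0],"hand":0.3},{"xyz":[0,40,-110],"delta_rot":[0,0,0],"hand":0.3},{"xyz":[0,95,-110],"delta_rot":[0,0,0],"hand":0.3}]'
python3 -m handwheel '[{"xyz":[0,58,0],"delta_rot":[0,0,0],"hand":0.3},{"xyz":[0,116,0],"delta_rot":[0,0,0],"hand":0.3},{"xyz":[0,174,0],"delta_rot":[0,0,0],"hand":0.3},{"xyz":[-20,225,0],"delta_rot":[0,0,0],"hand":0.3},{"xyz":[-40,270,0],"delta_rot":[0,0,0],"hand":0.3}]'
cat > chk.py <<'E'
from h import *
import sys
def chk(f,crop=None,jobs=()):
    vision.capture("top");vision.capture("top")
    T=snap("top",f"t{f}.png");S=snap("scene",f"s{f}.png");s=bot.read_state();print(s["position"],s["time_s"])
    for n,(im,m) in (("top",T),("scene",S)):
        for nm,c,R,z,e in jobs:print(n,nm,fit(im,m,c,R,z,w=.006,edges=e,thr=130))
    c=np.hstack([cv2.resize(i[y:y+100,x:x+100,::-1],(390,390),interpolation=cv2.INTER_CUBIC) for (i,_),(x,y) in zip((T,S),crop)]);cv2.imwrite(f"pics/c{f}.png",c)
E
python3 - <<'E'
from chk import *
chk("5",((351,150),(222,205)),(("pan",(.472,-.174),.052,.062,True),("panin",(.472,-.174),.048,.062,True),("ring",(.472,-.174),.060,.012,False),("small",(.463,.193),.043,.012,False)))
E
```

```text
time_s: 11.88
position: [0.4743, -0.223, 0.0382]
tcp_rot: [[-1.0, 0.001, -0.001], [0.001, 1.0, 0.001], [0.001, 0.001, -1.0]]
force: [-0.2, 0.5, 0.2]
opening: 0.288
grasp_force: 0.0
time_s: 12.5
position: [0.4762, -0.1289, 0.1496]
tcp_rot: [[-1.0, 0.004, 0.003], [0.004, 1.0, -0.002], [-0.003, -0.002, -1.0]]
force: [0.6, 1.1, 0.5]
opening: 0.349
grasp_force: 0.0
time_s: 13.12
position: [0.5151, 0.1436, 0.1484]
tcp_rot: [[-1.0, -0.001, -0.001], [-0.001, 1.0, -0.0], [0.001, -0.0, -1.0]]
force: [0.1, -1.0, 0.3]
opening: 0.351
grasp_force: 0.0
[0.51468311 0.14217498 0.14803199] 13.325
top pan ([0.4735, -0.1765], 'rms', np.float64(0.0016), 'mean', np.float64(-0.0003), 'n', np.int64(110), 'cov/18', 18)
top panin ([0.4735, -0.1717], 'rms', np.float64(0.0016), 'mean', np.float64(-0.0002), 'n', np.int64(98), 'cov/18', 17)
top ring ([0.4735, -0.1732], 'rms', np.float64(0.0013), 'mean', np.float64(0.001), 'n', np.int64(177), 'cov/18', 18)
top small None
scene pan ([0.4673, -0.1743], 'rms', np.float64(0.0013), 'mean', np.float64(0.0003), 'n', np.int64(67), 'cov/18', 13)
scene panin ([0.4699, -0.1692], 'rms', np.float64(0.0016), 'mean', np.float64(-0.0002), 'n', np.int64(42), 'cov/18', 10)
scene ring ([0.468, -0.1711], 'rms', np.float64(0.0015), 'mean', np.float64(-0.0002), 'n', np.int64(21), 'cov/18', 6)
scene small ([0.4667, 0.1883], 'rms', np.float64(0.0016), 'mean', np.float64(0.0001), 'n', np.int64(61), 'cov/18', 11)
```

View pics/c5.png

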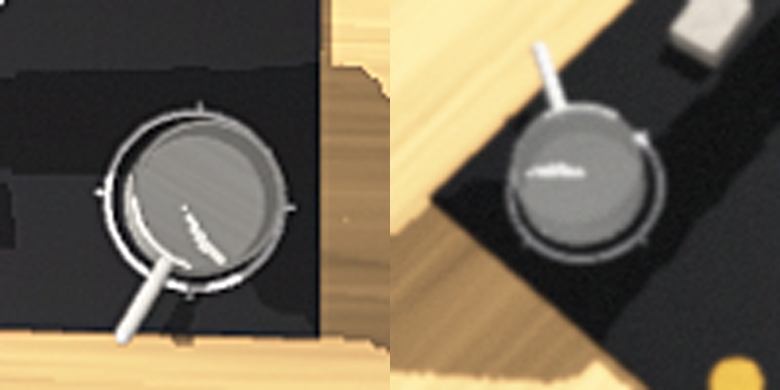

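The pan is centred in the wide ring: the top fits give the pan at (.4735,-.174) and the ring at (.4735,-.173), and the apparent offset is parallax of the rim. Next is the beaker.

```bash
python3 -m handwheel '[{"xyz":[-34,-33,0],"delta_rot":[0,0,0],"hand":0.3},{"xyz":[-75,-70,0],"delta_rot":[0,0,0],"hand":0.3},{"xyz":[-115,-110,0],"delta_rot":[0,0,0],"hand":0.3},{"xyz":[-150,-145,0],"delta_rot":[0,0,0],"hand":0.3},{"xyz":[-170,-163,0],"delta_rot":[0,0,0],"hand":0.3}]'
python3 - <<'E'
from chk import *
chk("6",((215,150),(293,120)),(("small",(.463,.190),.043,.012,False),("bk",(.685,.016),.039,.055,True),("bkin",(.685,.016),.035,.055,True)))
E
```

```text
time_s: 13.95
position: [0.6856, -0.0262, 0.148]
tcp_rot: [[-1.0, 0.005, -0.001], [0.005, 1.0, -0.001], [0.001, -0.001, -1.0]]
force: [0.0, -0.2, 0.6]
opening: 0.352
grasp_force: 0.0
[ 0.68341448 -0.02274204  0.1476907 ] 14.15
top small None
top bk ([0.6862, 0.0124], 'rms', np.float64(0.0016), 'mean', np.float64(0.0001), 'n', np.int64(22), 'cov/18', 6)
top bkin ([0.6888, 0.015], 'rms', np.float64(0.0014), 'mean', np.float64(0.0), 'n', np.int64(20), 'cov/18', 5)
scene small ([0.4663, 0.1927], 'rms', np.float64(0.0017), 'mean', np.float64(0.0001), 'n', np.int64(39), 'cov/18', 9)
scene bk ([0.6857, 0.0154], 'rms', np.float64(0.0014), 'mean', np.float64(0.0002), 'n', np.int64(57), 'cov/18', 13)
scene bkin ([0.69, 0.012], 'rms', np.float64(0.0015), 'mean', np.float64(-0.0002), 'n', np.int64(51), 'cov/18', 17)
```

View pics/c6.png

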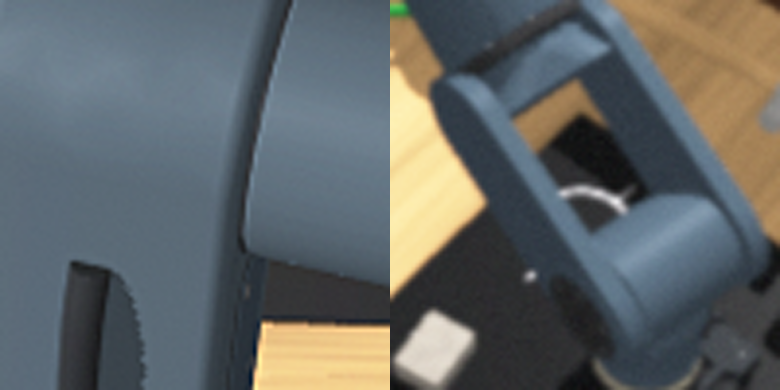

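The arm hides the small ring here, but earlier pictures t4 and s4 show it free, so I measure it in those and descend on the beaker.

```bash
python3 - <<'E'
from h import *
for n in "top","scene":
  m=vision.camera_model(n);im=cv2.imread(f"pics/{n[0]}4.png")[:,:,::-1].copy()
  for R in(.043,.045):
    for thr in(90,150):print(n,R,thr,fit(im,m,(.463,.19),R,.012,w=.012,edges=False,thr=thr))
E
python3 -m handwheel '[{"xyz":[-1,2,15],"delta_rot":[0,0,0],"hand":0.3},{"xyz":[-1,2,40],"delta_rot":[0,0,0],"hand":0.3},{"xyz":[-1,2,75],"delta_rot":[0,0,0],"hand":0.3},{"xyz":[-1,2,110],"delta_rot":[0,0,0],"hand":0.3},{"xyz":[-1,2,110],"delta_rot":[0,0,0],"hand":0.3}]'
python3 -m handwheel '[{"xyz":[0,0,0],"delta_rot":[0,0,0],"hand":0.6},{"xyz":[0,0,0],"delta_rot":[0,0,0],"hand":0.9},{"xyz":[0,0,0],"delta_rot":[0,0,0],"hand":1},{"xyz":[0,0,0],"delta_rot":[0,0,0],"hand":1},{"xyz":[0,0,0],"delta_rot":[0,0,0],"hand":1}]'
```

```text
top 0.043 90 ([0.4677, 0.1894], 'rms', np.float64(0.0012), 'mean', np.float64(0.001), 'n', np.int64(149), 'cov/18', 18)
top 0.043 150 ([0.4676, 0.1895], 'rms', np.float64(0.0011), 'mean', np.float64(0.0012), 'n', np.int64(132), 'cov/18', 18)
top 0.045 90 ([0.4681, 0.1894], 'rms', np.float64(0.0016), 'mean', np.float64(-0.0), 'n', np.int64(213), 'cov/18', 18)
top 0.045 150 ([0.4677, 0.1895], 'rms', np.float64(0.0015), 'mean', np.float64(0.0), 'n', np.int64(192), 'cov/18', 18)
scene 0.043 90 ([0.4639, 0.1884], 'rms', np.float64(0.0017), 'mean', np.float64(-0.0), 'n', np.int64(111), 'cov/18', 18)
scene 0.043 150 ([0.4642, 0.1886], 'rms', np.float64(0.0014), 'mean', np.float64(0.0007), 'n', np.int64(91), 'cov/18', 18)
scene 0.045 90 ([0.4642, 0.1887], 'rms', np.float64(0.0017), 'mean', np.float64(0.0001), 'n', np.int64(116), 'cov/18', 18)
scene 0.045 150 ([0.4641, 0.1888], 'rms', np.float64(0.0018), 'mean', np.float64(0.0002), 'n', np.int64(117), 'cov/18', 18)
time_s: 14.78
position: [0.682, -0.0177, 0.0346]
tcp_rot: [[-1.0, -0.001, -0.01], [-0.001, 1.0, 0.002], [0.01, 0.002, -1.0]]
force: [-0.3, 0.3, -0.3]
opening: 0.351
grasp_force: 0.0
time_s: 15.4
position: [0.687, -0.0198, 0.04]
tcp_rot: [[-1.0, 0.001, 0.002], [0.001, 1.0, -0.0], [-0.002, -0.0, -1.0]]
force: [-0.5, 0.2, 6.4]
opening: 0.06
grasp_force: 30.0
```

```bash
python3 -m handwheel '[{"xyz":[9,7,0],"delta_rot":[0,0,0],"hand":1},{"xyz":[27,21,0],"delta_rot":[0,0,0],"hand":1},{"xyz":[50,39,0],"delta_rot":[0,0,0],"hand":1},{"xyz":[74,58,0],"delta_rot":[0,0,0],"hand":1},{"xyz":[98,77,0],"delta_rot":[0,0,0],"hand":1}]'
python3 -m handwheel '[{"xyz":[25,20,0],"delta_rot":[0,0,0],"hand":1},{"xyz":[50,39,0],"delta_rot":[0,0,0],"hand":1},{"xyz":[76,60,0],"delta_rot":[0,0,0],"hand":1},{"xyz":[105,83,0],"delta_rot":[0,0,0],"hand":1},{"xyz":[121,95,0],"delta_rot":[0,0,0],"hand":1}]'
python3 - <<'E'
from h import *
for _ in range(3):vision.capture("top")
W=snap("wrist","w7.png");S=snap("scene","s7.png");s=bot.read_state();print(s["position"],s["force"],s["time_s"])
for n,(im,m) in zip("WS",(W,S)):
    print(n,"bk",fit(im,m,(.467,.189),.039,.055),fit(im,m,(.467,.189),.035,.055),"\n  ring",fit(im,m,(.467,.189),.043,.012,w=.005,edges=False,thr=130))
E
```

```text
time_s: 16.02
position: [0.5894, 0.0577, 0.0399]
tcp_rot: [[-1.0, 0.001, 0.005], [0.001, 1.0, -0.001], [-0.005, -0.001, -1.0]]
force: [1.1, -0.6, 5.9]
opening: 0.053
grasp_force: 30.2
time_s: 16.65
position: [0.4675, 0.1535, 0.0399]
tcp_rot: [[-1.0, -0.0, 0.004], [-0.0, 1.0, 0.0], [-0.004, 0.0, -1.0]]
force: [3.9, -2.0, 8.5]
opening: 0.055
grasp_force: 30.2
[0.46575329 0.15367671 0.03984075] [-2.46163671  2.85449182 13.75246943] 16.9
W bk ([0.4672, 0.1906], 'rms', np.float64(0.0015), 'mean', np.float64(-0.0001), 'n', np.int64(648), 'cov/18', 16) ([0.4637, 0.1903], 'rms', np.float64(0.0017), 'mean', np.float64(0.0003), 'n', np.int64(719), 'cov/18', 18) 
  ring ([0.4639, 0.1896], 'rms', np.float64(0.0015), 'mean', np.float64(0.0002), 'n', np.int64(1654), 'cov/18', 13)
S bk ([0.4645, 0.1928], 'rms', np.float64(0.0013), 'mean', np.float64(0.0001), 'n', np.int64(24), 'cov/18', 12) ([0.4699, 0.1927], 'rms', np.float64(0.0011), 'mean', np.float64(0.0), 'n', np.int64(22), 'cov/18', 9) 
  ring ([0.4664, 0.1906], 'rms', np.float64(0.0017), 'mean', np.float64(0.0), 'n', np.int64(36), 'cov/18', 7)
```

Nudge -1.5 mm in y, release, rise and retreat for the check.

```bash
python3 -m handwheel '[{"xyz":[0,-1.5,0],"delta_rot":[0,0,0],"hand":1},{"xyz":[0,-1.5,0],"delta_rot":[0,0,0],"hand":1},{"xyz":[0,-1.5,0],"delta_rot":[0,0,0],"hand":0.3},{"xyz":[0,-1.5,0],"delta_rot":[0,0,0],"hand":0.3},{"xyz":[0,-1.5,0],"delta_rot":[0,0,0],"hand":0.3}]'
python3 -m handwheel '[{"xyz":[0,0,-20],"delta_rot":[0,0,0],"hand":0.3},{"xyz":[0,0,-60],"delta_rot":[0,0,0],"hand":0.3},{"xyz":[0,0,-100],"delta_rot":[0,0,0],"hand":0.3},{"xyz":[0,-40,-120],"delta_rot":[0,0,0],"hand":0.3},{"xyz":[0,-95,-130],"delta_rot":[0,0,0],"hand":0.3}]'
python3 -m handwheel '[{"xyz":[0,-58,0],"delta_rot":[0,0,0],"hand":0.3},{"xyz":[0,-116,0],"delta_rot":[0,0,0],"hand":0.3},{"xyz":[0,-174,0],"delta_rot":[0,0,0],"hand":0.3},{"xyz":[0,-230,0],"delta_rot":[0,0,0],"hand":0.3},{"xyz":[0,-270,0],"delta_rot":[0,0,0],"hand":0.3}]'
python3 - <<'E'
from chk import *
chk("8",((215,150),(293,120)),(("ring",(.466,.189),.043,.012,False),("bk",(.466,.189),.039,.055,True),("bkin",(.466,.189),.035,.055,True)))
E
```

```text
time_s: 17.52
position: [0.4668, 0.151, 0.0382]
tcp_rot: [[-1.0, 0.001, -0.001], [0.001, 1.0, -0.0], [0.001, -0.0, -1.0]]
force: [0.4, 0.3, 0.1]
opening: 0.297
grasp_force: 0.0
time_s: 18.15
position: [0.4678, 0.0558, 0.1697]
tcp_rot: [[-1.0, -0.002, 0.003], [-0.002, 1.0, -0.0], [-0.002, -0.0, -1.0]]
force: [0.8, 0.1, -0.3]
opening: 0.35
grasp_force: 0.0
time_s: 18.77
position: [0.4667, -0.2165, 0.1682]
tcp_rot: [[-1.0, 0.003, -0.0], [0.003, 1.0, 0.0], [0.0, 0.0, -1.0]]
force: [1.7, 0.1, 0.1]
opening: 0.349
grasp_force: 0.0
[ 0.46631362 -0.21401683  0.16796373] 18.975
top ring ([0.4671, 0.1882], 'rms', np.float64(0.0014), 'mean', np.float64(0.0008), 'n', np.int64(149), 'cov/18', 18)
top bk ([0.4687, 0.1884], 'rms', np.float64(0.0013), 'mean', np.float64(0.0006), 'n', np.int64(94), 'cov/18', 18)
top bkin ([0.4674, 0.1848], 'rms', np.float64(0.0013), 'mean', np.float64(0.0006), 'n', np.int64(73), 'cov/18', 18)
scene ring ([0.4664, 0.1882], 'rms', np.float64(0.0018), 'mean', np.float64(0.0003), 'n', np.int64(59), 'cov/18', 13)
scene bk ([0.4652, 0.1882], 'rms', np.float64(0.0012), 'mean', np.float64(0.0012), 'n', np.int64(57), 'cov/18', 18)
scene bkin ([0.4625, 0.1935], 'rms', np.float64(0.0017), 'mean', np.float64(0.0), 'n', np.int64(54), 'cov/18', 16)
```

View pics/c8.png

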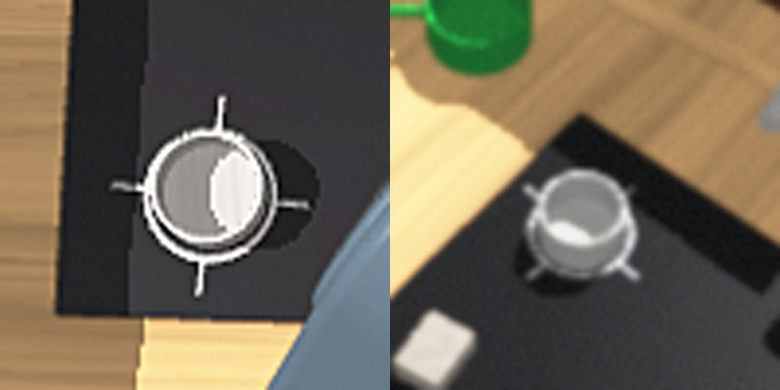

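The beaker is centred in the small ring: top fits give the beaker at about (.468,.1875) and the ring at (.467,.188–.1895). The pan has not been touched since its check, and the arm is clear, so I hand in.

```bash
python3 -c "
from rig import workorder
print(workorder.hand_in())"
```

```text
the job is handed in; nothing more can be done
None
```

The job is handed in at about 19 s: the saucepan stands on the wide ring and the beaker on the small ring, each within about 2 mm of centre by the camera, and I saw nothing else disturbed.

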